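# Fit the spacer and present the spindle level

## Task

Pick up the loose steel spacer ring and slide it down over the spindle standing in the bench holder, until it sits flat on the spindle's collar. Then take hold of the spindle, draw it up out of the holder with the ring still on it, turn it over until it lies level, and keep it there in the air at least 15 cm above the bench. Finish while still holding it level and still, and leave the tape measure and the black pipe coupling where they are.

Things in the scene. Friction and masses are not known exactly. Their poses are not given: they have to be found in the camera images.
- holder: Fixed grey square bench block 76 x 76 mm, its top 56 mm above the bench, on a dark foot 116 (x) x 76 (y) x 8 mm with four screw heads. One round socket of 24 mm bore and 36 mm depth opens in the middle of the top. Origin: centre of its underside on the bench; z up.
- spindle: Loose round metal spindle, 0.25 kg, 110 mm long, upright in the socket. Along its z from the foot: shank 22 mm dia 0-38 mm, collar 40 mm dia 38-50 mm, plain shaft 30 mm dia 50-110 mm, top chamfered 3 mm. At the start its foot stands on the socket floor, the collar 2 mm above the block. Origin: centre of the shank foot (20 mm above the bench at the start); z along the axis to the upper end.
- spindle_shoulder (a point): Centre of the upper face of the spindle's collar, 50 mm from its foot, where the ring must sit (70 mm above the bench at the start).
- spindle_top (a point): Centre of the spindle's upper end face, 110 mm from its foot (130 mm above the bench at the start).
- spindle_foot (a point): Centre of the spindle's lower end face (the shank's foot), same point as the origin of the spindle.
- spacer: Loose plain dark steel spacer ring: outside 42 mm dia, clear bore 34 mm, 20 mm high, about 0.09 kg, lying flat on the bench with its axis upright. Goes over the 30 mm shaft with 2 mm play all round. Origin: centre of its underside; z along its axis.
- tape: Bystander: loose yellow-and-black tape measure, 36 x 74 mm, 64 mm high, standing on its edge on the bench. Leave it alone. Origin: centre of its underside.
- coupling: Bystander: loose black ribbed pipe coupling, 36 x 41 mm wide, 66 mm high, standing upright on the bench. Leave it alone. Origin: centre of its underside.
- pipe_saw: Fixed large orange pipe saw at the back left, behind the holder, higher than the work (frame from x = 0.57 m back, its vice crank with three arms reaches forward to x = 0.45 m between y = 0.24 and 0.40 m, up to 0.23 m high). Keep clear of it; the spindle must not rest on it. Origin: centre of its underside.
Mind the look-alikes: they are no part of the job. Leave any green look-alike of the spindle alone.

How it is judged (in metres and radians):
On the way, in this order (a step that is already met when the one before it is completed fails the run):
1. the spacer ring sits flat on the spindle's collar while the spindle stands in the holder (x of spacer in the frame of spindle between -0.007 and 0.007 m and y of spacer in the frame of spindle between -0.007 and 0.007 m and z of spacer in the frame of spindle between 0.047 and 0.054 m and angle between the z axis of spacer and the z axis of spindle, either way round below 0.12 rad and height (world z) of spindle below 0.028 m and angle between spindle's own z axis and vertical below 0.15 rad), for 0.2 s.
2. the spindle is drawn up clear of the holder with the ring on it (x of spacer in the frame of spindle between -0.007 and 0.007 m and y of spacer in the frame of spindle between -0.007 and 0.007 m and z of spacer in the frame of spindle between 0.044 and 0.085 m and height (world z) of spindle_foot above 0.065 m and contact force between spindle and holder below 0.1 N), for 0.1 s.
At the end, for the whole second after the job is handed in: Fingers hold the spindle at rest, axis within 15 deg of level, both ends over 140 mm above the bench, clear of holder and saw; ring on its upper shaft, at most 35 mm from the collar and within 7 mm of centre; tape measure and coupling within 20 mm of their starts (x of spacer in the frame of spindle between -0.007 and 0.007 m and y of spacer in the frame of spindle between -0.007 and 0.007 m and z of spacer in the frame of spindle between 0.044 and 0.085 m and angle between spindle's own z axis and vertical between 1.31 and 1.83 rad and height (world z) of each of spindle_foot, spindle_top above 0.14 m and contact force between the fingers and spindle above 2 N and contact force between spindle and holder below 0.1 N and contact force between each of spindle, spacer and pipe_saw below 0.1 N and linear speed of spindle below 0.03 m/s and angular speed of spindle below 0.2 rad/s and distance of each of tape, coupling from where it was at the start of the episode below 0.02 m); the arm keeps its last pose, push and grip.
It fails at once if the tape measure or the coupling is pushed away (20 mm or more) (distance of any of tape, coupling from where it was at the start of the episode above 0.02 m).
It also fails if it takes over 64 s, if anything falls off the work surface, if the arm or the gripper's body presses on something with over 40 N, if the wrist force passes 120 N, or if a joint passes its speed limit or range.

## Robot

A 6-joint arm with a two-finger parallel gripper is mounted at the origin on a cart in front of the work surface, level with it; the furniture and walls round the work are solid. World frame = base frame: x ahead of the robot, y to its left, z up, the work surface at z = 0. Lengths are in mm, angles in rad, forces in N, time in s.
With the tool pointing down it reaches from about 350 to 875 mm from the base axis. Payload 4.2 kg.
Tool frame: the origin (TCP) lies at the very end of the fingers, on their centre line; the grasp point (between the pads) lies 19 mm behind it; z points along the fingers, x is the direction in which the jaws open and shut, and the axes are right-handed (so a half turn about z gives the same grasp; the last joint's range is limited). The gripper opens to 85 mm and grips with 20 to 120 N. Pads are 22 mm wide; open, the fingers measure 114 mm over their backs; the gripper's body (76 mm by 85 mm) begins 54 mm behind the grasp point. The pads swing forward as they close: fully open they stand 13 mm farther back than shut.
Start: joints at [-1.025, 0.385, 0.008, 0, -1.194, -0.259], TCP at [176.819, -599.445, 201.512] pointing down, gripper open.
Joint ranges: [-3.14, 3.14], [-1.21, 2.06], [-1.07, 1.41], [-3.16, 2.05], [-2.99, -0.16], [-3.1, 3.1]. Speed limits (rad/s): [2.79, 2.79, 3.14, 3.14, 3.14, 3.14].

## Interface

Orientations are given as a rotation vector (axis times angle).
In Python, from bench import r gives the robot as it stands. The module is installed in compiled form; this text tells all that it offers.
- The arm moves only by the tool drive_tool, never from a script. Its argument "plan" is a list of rows, each an object with "xyz": the shift along the tool's x, y, z in cm, a list of three; "angular": the turn, a rotation vector about the tool's x, y, z in degrees, a list of three; "jaw": the opening, from 0 (shut) to 1 (fully open). A call has 1 to 10 rows; each row is the pose to reach, as a shift and turn from the pose measured when the call began, along the tool's axes at that moment; what a row does not reach only later rows make up. A row lasts 1/8 s, in which the tool goes at most 62.5 mm and 10.7 degrees, less where a joint would pass 70% of its speed; a pose out of reach is approached as far as the arm can. A call with a gripper value outside its range is refused whole. The fingers move at their own pace and stop on an object; the grip force is fixed at half the most. Time passes only in rows, so rows that repeat a pose let the fingers close. It gives the time, the measured TCP pose, the force and the opening at its end, in the units of the state.
- r.observe(): the state, without advancing time (a new reading comes with each control period).
- r.capture(name): name is "scene" or "side" or "wrist"; returns (picture, depth): 480x640x3 uint8, red, green, blue; 480x640 float32, mm along the optical axis (not along the pixel's ray), 0 where there is no reading.
- r.get_calibration(name): a dict with "fx", "fy", "cx", "cy" (pixels), "origin" and "attitude" of the camera in the world; the wrist camera has in their place "hand_eye" (4x4, takes a point from camera to tool coordinates, whose origin is the TCP and whose axes are the tool frame's). Camera axes: x right, y up, looking along -z (the intrinsics and any distortion apply to the point x, -y, -z); pixel columns grow to the right and rows downward; lengths in mm; the calibration is good to about 2 mm. A picture is of the moment at which its call begins: read the wrist's pose just before it. get_calibration takes no time and is no camera call.
- r.hand_in(): hands the job in, once; it reports no verdict.
The state is a dict: "time": time; "q": joint angles; "joint_vel": joint speeds; "tau": joint torques, N m; "eef_pos": TCP position; "ee_rot": TCP orientation; "wrist_force": force on the tool from outside, world axes, zero at the start; "torque": the same for the moment, N m; "width": finger opening in mm.
Only numpy, scipy, OpenCV 4.12 (cv2) and the standard library are available. Lean on these libraries where they do the work, as an engineer would, in place of code of your own. Each camera call takes 0.05 s, during which the arm holds its last target.

## Working session

There is one attempt and no reset: what is moved stays moved. The work goes in short steps, Python scripts to look and compute and a tool call to move; the robot and the scene stay as the last step left them, time stands still between calls to the robot, and variables do not carry over. Pictures are saved under pics/ and viewed, and the job is handed in when it is done.

Besides the shell and the picture viewer there is one more tool, called after "Request:" in YAML: its name, and indented under it one key for each argument. drive_tool: Moves the arm, as the interface text tells. Its arguments: {"type":"object","properties":{"plan":{"type":"array","items":{"type":"object","properties":{"xyz":{"type":"array","items":{"type":"number"}},"angular":{"type":"array","items":{"type":"number"}},"jaw":{"type":"number"}}}}},"required":["plan"]}

```bash
mkdir -p pics; ls; python3 - <<'E'
from bench import r
import cv2
print(r.observe())
for n in ("scene","side","wrist"):
    p,d=r.capture(n); cv2.imwrite(f"pics/{n}0.png",p[:,:,::-1]); import numpy as np; np.savez(f"{n}0.npz",p=p,d=d)
    print(n,r.get_calibration(n))
E
```

```text
pics
{'time': 0.0, 'q': array([-1.02536378e+00,  3.85554682e-01,  6.61356654e-03, -4.78655318e-04,
       -1.19400374e+00, -2.58607610e-01]), 'joint_vel': array([ 0.00023824, -0.00024951, -0.00056589, -0.00063456, -0.00191682,
        0.0005052 ]), 'tau': array([ 7.16952254e-04, -3.92284584e+01,  1.88399273e+01,  4.18618485e+00,
       -4.65599354e-03, -1.21786681e-05]), 'eef_pos': array([ 176.64529547, -598.83584714,  200.42101203]), 'ee_rot': array([-1.88027299e+00, -2.51449867e+00, -1.90938911e-03]), 'wrist_force': array([-0.61050292, -0.54309279, -0.35117023]), 'torque': array([-0.00669544,  0.00837972,  0.00075528]), 'width': 85.22516579179397}
scene {'fx': 571.5390945999777, 'fy': 571.5390945999777, 'cx': 332.30789231743614, 'cy': 236.5599820162231, 'origin': array([115.20964504, 751.42792945, 836.4391716 ]), 'attitude': array([ 0.30373239, -1.11848776, -2.38131103])}
side {'fx': 524.5590096561824, 'fy': 524.5590096561824, 'cx': 324.53144582018587, 'cy': 239.5699859027546, 'origin': array([ 839.18096169, -726.76291801,  833.52074633]), 'attitude': array([0.78342188, 0.13593192, 0.3624129 ])}
wrist {'fx': 353.6794290818024, 'fy': 353.6794290818024, 'cx': 313.3672364385753, 'cy': 238.22651113639017, 'hand_eye': array([[ 9.99999821e-01, -1.83281925e-04, -5.69527271e-04,
         1.65005340e-01],
       [-3.52132015e-04, -9.49884136e-01, -3.12601991e-01,
        -8.07638344e+01],
       [-4.83690625e-04,  3.12602136e-01, -9.49884030e-01,
        -1.71832294e+02],
       [ 0.00000000e+00,  0.00000000e+00,  0.00000000e+00,
         1.00000000e+00]])}
```

View pics/scene0.png

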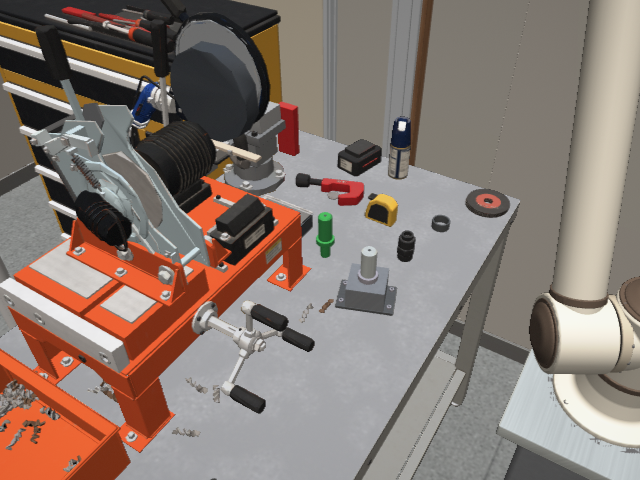

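View pics/side0.png

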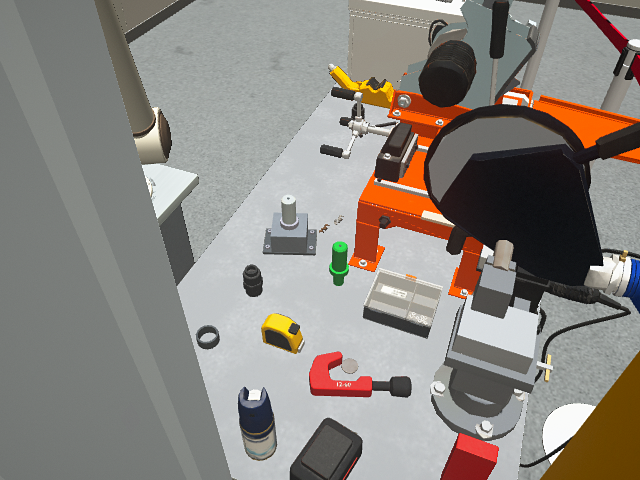

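View pics/wrist0.png

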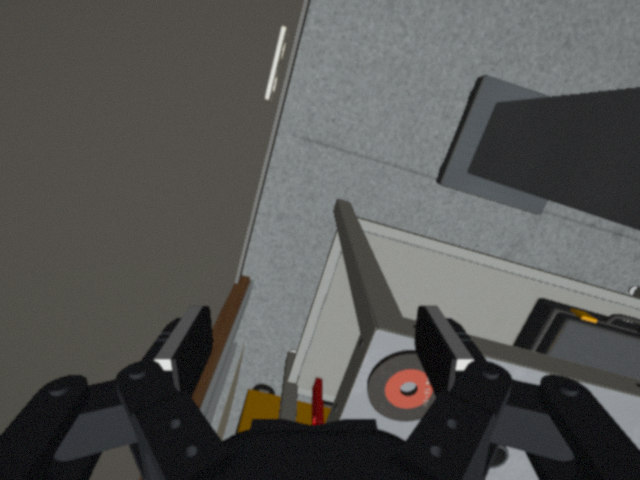

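Scene: the ring candidates are the dark ring at (440,223), the black/orange grinding disc at (488,202) and the coupling at (406,246). The spindle candidates are the metal one in the grey block at (369,262) and the green look-alike at (325,235). By the description I choose (440,223) and (369,262). In the side view those are (207,337) and (289,210).

```bash
cat > h.py <<'E'
import numpy as np, cv2
from scipy.spatial.transform import Rotation as R
def cam(r,n,obs=None):
    c=r.get_calibration(n)
    K=(c["fx"],c["fy"],c["cx"],c["cy"])
    if n!="wrist": return K,R.from_rotvec(c["attitude"]).as_matrix(),np.array(c["origin"])
    H=np.array(c["hand_eye"]); T=R.from_rotvec(obs["ee_rot"]).as_matrix()
    return K,T@H[:3,:3],T@H[:3,3]+obs["eef_pos"]
def ray(C,u,v):
    (fx,fy,cx,cy),Rm,o=C
    return Rm@np.array([(u-cx)/fx,-(v-cy)/fy,-1.]),o
def onplane(C,u,v,z):
    d,o=ray(C,u,v); return o+d*(z-o[2])/d[2]
def cloud(C,D):
    v,u=np.nonzero(D>0); (fx,fy,cx,cy),Rm,o=C; d=D[v,u]
    P=np.stack([(u-cx)/fx*d,-(v-cy)/fy*d,-d],1)@Rm.T+o
    return P,u,v
def tri(Cs,uvs):
    A=0;b=0
    for C,(u,v) in zip(Cs,uvs):
        d,o=ray(C,u,v); d/=np.linalg.norm(d); M=np.eye(3)-np.outer(d,d); A=A+M; b=b+M@o
    return np.linalg.solve(A,b)
E
python3 - <<'E'
from bench import r
from h import *
s=np.load("scene0.npz");t=np.load("side0.npz")
a=cv2.resize(s["p"][190:320,300:470],None,fx=4,fy=4,interpolation=2)
b=cv2.resize(t["p"][180:360,180:360],None,fx=3,fy=3,interpolation=2)
cv2.imwrite("pics/c1.png",a[:,:,::-1]);cv2.imwrite("pics/c2.png",b[:,:,::-1])
for n,f,boxes in(("scene",s,dict(ring=(425,455,210,236),spin=(355,382,243,285),blk=(335,400,262,315),coup=(395,418,228,265),tape=(362,402,190,228),green=(312,338,208,260))),("side",t,dict(ring=(193,222,322,352),spin=(278,300,192,224),blk=(262,318,212,256),coup=(240,265,260,300),tape=(258,306,310,356),green=(326,352,238,288)))):
    C=cam(r,n); P,u,v=cloud(C,f["d"])
    bench=P[(abs(P[:,2])<15)]; print(n,"bench z",np.median(bench[:,2]))
    for k,(u0,u1,v0,v1) in boxes.items():
        m=(u>=u0)&(u<u1)&(v>=v0)&(v<v1)&(P[:,2]>8)&(P[:,2]<160); Q=P[m]
        zt=np.percentile(Q[:,2],97); T=Q[Q[:,2]>zt-4]
        print(n,k,len(Q),"min",Q.min(0).round(),"max",Q.max(0).round(),"ztop",zt.round(1),"topmid",((T.min(0)+T.max(0))/2).round(1))
E
```

```text
scene bench z 0.3303154752084083
scene ring 177 min [ 414. -297.    8.] max [ 455. -249.   24.] ztop 22.5 topmid [ 434.6 -272.5   21.3]
scene spin 814 min [441. -23.  52.] max [512.  48. 133.] ztop 130.8 topmid [469.9  21.9 129.8]
scene blk 2085 min [405. -30.   8.] max [535.  78. 114.] ztop 99.6 topmid [468.8  25.8 105. ]
scene coup 433 min [ 439. -151.    8.] max [ 476. -114.   69.] ztop 66.8 topmid [ 457.7 -134.3   65.8]
scene tape 793 min [ 529. -283.    8.] max [ 645. -204.   68.] ztop 65.0 topmid [ 567.6 -224.7   64.6]
scene green 608 min [ 590. -121.    8.] max [691. -28. 114.] ztop 110.8 topmid [609.9 -47.7 110.3]
side bench z 0.5029978486007849
side ring 256 min [ 416. -294.    8.] max [ 458. -253.   24.] ztop 22.3 topmid [ 436.8 -273.5   21. ]
side spin 489 min [435.   4.  53.] max [491.  63. 133.] ztop 131.2 topmid [472.5  19.3 130.3]
side blk 1689 min [408. -33.   8.] max [537.  72. 106.] ztop 93.6 topmid [474.4  14.8  98. ]
side coup 484 min [ 441. -154.    8.] max [ 480. -118.   69.] ztop 67.0 topmid [ 459.7 -133.8   65.8]
side tape 1164 min [ 533. -245.    8.] max [ 608. -207.   68.] ztop 65.6 topmid [ 571.6 -226.3   64.7]
side green 638 min [593. -69.   8.] max [633. -32. 113.] ztop 111.6 topmid [612.9 -49.3 110.6]
```

View pics/c1.png

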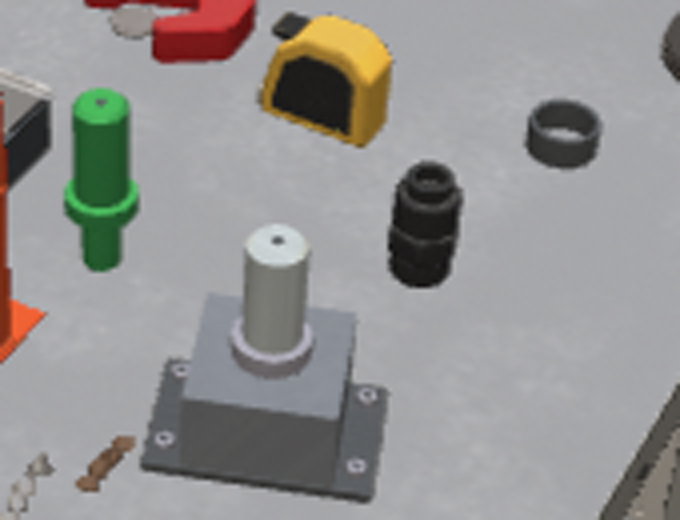

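View pics/c2.png

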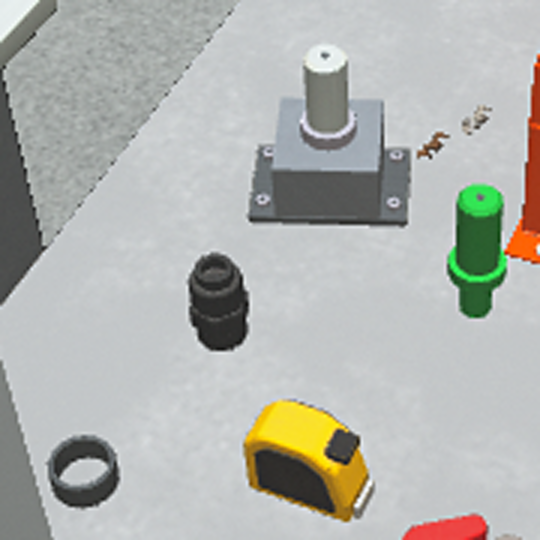

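```bash
cat >> h.py <<'E'
DOWN=np.array([[-1.,0,0],[0,1,0],[0,0,-1]])
def go(r,p,Rt=DOWN,show=True):
    o=r.observe(); T=R.from_rotvec(o["ee_rot"]).as_matrix()
    d=T.T@(np.array(p)-o["eef_pos"])/10; w=np.degrees(R.from_matrix(T.T@Rt).as_rotvec())
    print("t",round(o["time"],2),"pos",o["eef_pos"].round(1),"F",o["wrist_force"].round(1),"w",round(o["width"],1)); print("xyz",d.round(2).tolist(),"ang",w.round(1).tolist())
E
python3 - <<'E'
from bench import r
from h import *
go(r,(436,-273,150))
E
```

```text
t 0.15 pos [ 176.7 -599.   200.7] F [ 0.9  0.1 -0.4] w 85.2
xyz [23.93, 34.09, 5.1] ang [0.1, -0.1, -73.6]
```

Request:
drive_tool:
  plan:
    - {"xyz": [6, 8.5, 1.3], "angular": [0, 0, -10], "jaw": 1}
    - {"xyz": [9, 12.5, 2], "angular": [0, 0, -20], "jaw": 1}
    - {"xyz": [12, 17, 2.5], "angular": [0, 0, -30], "jaw": 1}
    - {"xyz": [15, 21.3, 3.2], "angular": [0, 0, -40], "jaw": 1}
    - {"xyz": [18, 25.6, 3.8], "angular": [0, 0, -50], "jaw": 1}
    - {"xyz": [21, 30, 4.5], "angular": [0, 0, -60], "jaw": 1}
    - {"xyz": [23.9, 34.1, 5.1], "angular": [0, 0, -70], "jaw": 1}
    - {"xyz": [23.9, 34.1, 5.1], "angular": [0.1, -0.1, -73.6], "jaw": 1}
    - {"xyz": [23.9, 34.1, 5.1], "angular": [0.1, -0.1, -73.6], "jaw": 1}

```text
time: 1.27
eef_pos: [436.2, -272.6, 149.7]
ee_rot: [0.001, -3.141, 0.001]
wrist_force: [-0.9, 0.5, 0.4]
width: 85.4
```

```bash
python3 - <<'E'
from bench import r
from h import *
go(r,(436,-273,30))
o=r.observe(); p,d=r.capture("wrist"); np.savez("w1.npz",p=p,d=d); cv2.imwrite("pics/w1.png",p[:,:,::-1])
C=cam(r,"wrist",o); P,u,v=cloud(C,d)
m=(abs(P[:,0]-436)<40)&(abs(P[:,1]+273)<40)&(P[:,2]>6)&(P[:,2]<30);Q=P[m]
T=Q[Q[:,2]>17]; print(len(Q),Q.min(0),Q.max(0),T.min(0),T.max(0),((T.min(0)+T.max(0))/2))
print("px",u[m].min(),u[m].max(),v[m].min(),v[m].max(), r.observe()["q"])
E
```

```text
t 1.27 pos [ 436.2 -272.6  149.7] F [-0.9  0.5  0.4] w 85.4
xyz [0.01, -0.04, 11.97] ang [-0.0, -0.1, 0.1]
841 [ 414.54058638 -294.96992387    6.03978947] [ 456.13181242 -253.11379162   21.58949046] [ 414.54058638 -294.82394964   17.00805289] [ 456.13181242 -253.11379162   21.58949046] [ 435.3361994  -273.96887063   19.29877168]
px 290 337 190 238 [-2.43260188e-01  2.44028139e-01 -3.37032276e-01  8.15238627e-04
 -9.90346756e-01  2.42362072e-01]
```

View pics/w1.png

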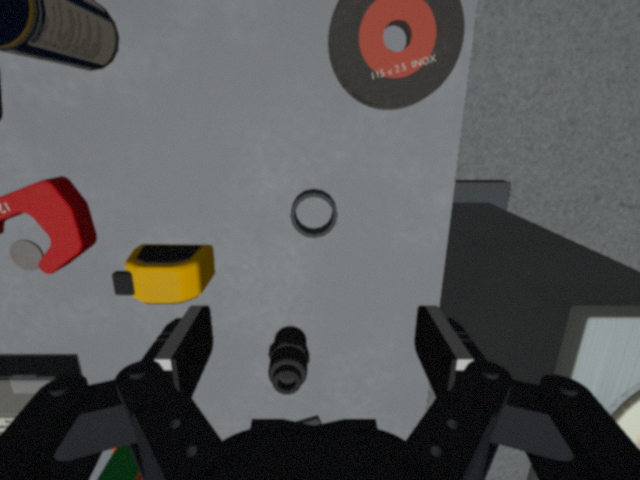

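The wrist view shows the ring centred at (314,214), which gives (435.3,-274.0). The tape and the coupling are well away from the jaws, so I go down.

Request:
drive_tool:
  plan:
    - {"xyz": [0.09, -0.14, 5], "angular": [0, 0, 0], "jaw": 1}
    - {"xyz": [0.09, -0.14, 9], "angular": [0, 0, 0], "jaw": 1}
    - {"xyz": [0.09, -0.14, 12], "angular": [0, 0, 0], "jaw": 1}
    - {"xyz": [0.09, -0.14, 13.5], "angular": [0, 0, 0], "jaw": 0.8}
    - {"xyz": [0.09, -0.14, 14.6], "angular": [0, 0, 0], "jaw": 0.65}
    - {"xyz": [0.09, -0.14, 14.6], "angular": [0, 0, 0], "jaw": 0.6}
    - {"xyz": [0.09, -0.14, 14.6], "angular": [0, 0, 0], "jaw": 0.6}

```text
time: 2.2
eef_pos: [435.8, -274.9, 4.8]
ee_rot: [0.001, 3.14, -0.002]
wrist_force: [-0.7, 1.0, -0.1]
width: 50.5
```

```bash
python3 - <<'E'
from bench import r
from h import *
go(r,(435.3,-274,2))
o=r.observe(); p,d=r.capture("wrist"); cv2.imwrite("pics/w2.png",p[:,:,::-1])
C=cam(r,"wrist",o); P,u,v=cloud(C,d)
m=(abs(P[:,0]-435)<26)&(abs(P[:,1]+273)<40)&(P[:,2]>6)&(P[:,2]<26);Q=P[m]
print(len(Q),Q.min(0),Q.max(0))
E
```

```text
t 2.2 pos [ 435.8 -274.9    4.8] F [-0.7  1.  -0.1] w 50.5
xyz [0.05, 0.09, 0.28] ang [-0.1, 0.1, -0.0]
3176 [ 414.81578904 -295.3920294     6.01017112] [ 455.88895174 -253.33380598   21.4468865 ]
```

View pics/w2.png

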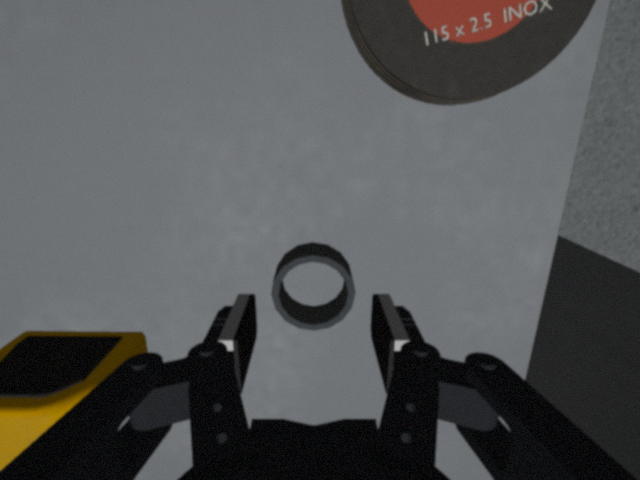

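The ring is between the pads at about (314,290), centred within 1 mm. I lower 2 mm, close and lift.

Request:
drive_tool:
  plan:
    - {"xyz": [0.04, 0.06, 0.2], "angular": [0, 0, 0], "jaw": 0.55}
    - {"xyz": [0.04, 0.06, 0.25], "angular": [0, 0, 0], "jaw": 0.4}
    - {"xyz": [0.04, 0.06, 0.25], "angular": [0, 0, 0], "jaw": 0.35}
    - {"xyz": [0.04, 0.06, 0.25], "angular": [0, 0, 0], "jaw": 0.3}
    - {"xyz": [0.04, 0.06, 0.25], "angular": [0, 0, 0], "jaw": 0.3}
    - {"xyz": [0.04, 0.06, 0.25], "angular": [0, 0, 0], "jaw": 0.3}

```text
time: 3.0
eef_pos: [435.4, -274.2, 2.3]
ee_rot: [0.001, 3.14, -0.002]
wrist_force: [1.1, -0.3, 0.4]
width: 25.6
```

```bash
python3 - <<'E'
from bench import r
from h import *
go(r,(435.3,-274,2))
p,d=r.capture("wrist"); cv2.imwrite("pics/w3.png",p[:,:,::-1])
p,d=r.capture("scene"); cv2.imwrite("pics/s3.png",cv2.resize(p[180:290,340:520],None,fx=4,fy=4)[:,:,::-1])
E
```

```text
t 3.0 pos [ 435.4 -274.2    2.3] F [ 1.1 -0.3  0.4] w 25.6
xyz [0.01, 0.02, 0.03] ang [-0.1, 0.1, -0.0]
```

View pics/w3.png

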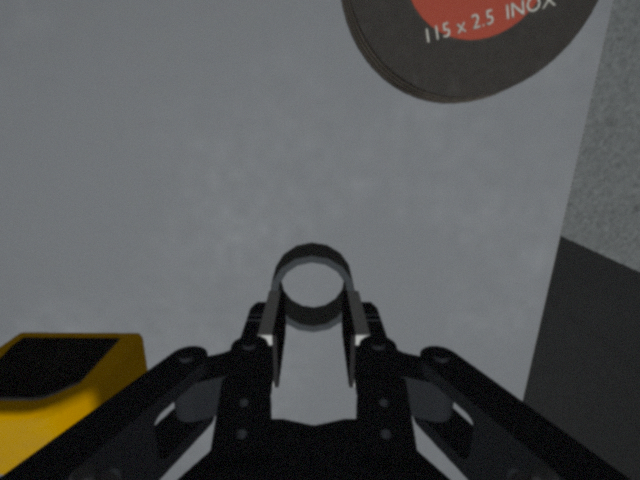

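View pics/s3.png

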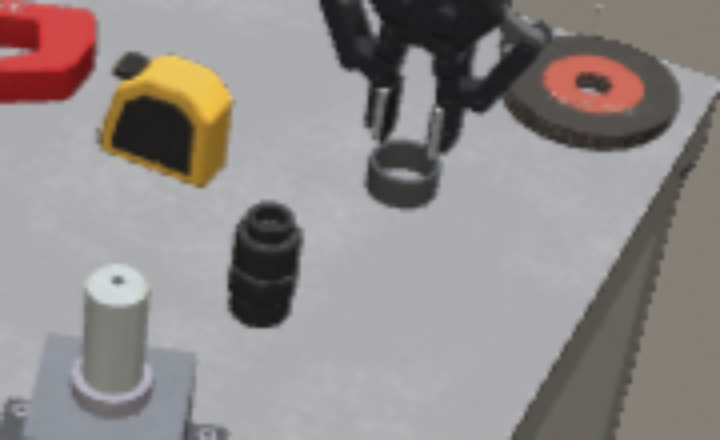

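```bash
python3 - <<'E'
from bench import r
from h import *
o=r.observe(); p,d=r.capture("wrist"); C=cam(r,"wrist",o); P,u,v=cloud(C,d)
T=R.from_rotvec(o["ee_rot"]).as_matrix(); L=(P-o["eef_pos"])@T
for z0 in range(-60,6,5):
    m=(L[:,2]>=z0)&(L[:,2]<z0+5)&(abs(L[:,1])<40)&(abs(L[:,0])<60)
    if m.sum():
        l=L[m&(L[:,0]<0)];q=L[m&(L[:,0]>0)]
        print(z0,m.sum(),"left x",l[:,0].min().round(),l[:,0].max().round(),"right",q[:,0].min().round(),q[:,0].max().round(),"y",L[m][:,1].min().round(),L[m][:,1].max().round())
for n in("side","scene"):
    p,d=r.capture(n); C=cam(r,n); P,u,v=cloud(C,d); L=(P-o["eef_pos"])@T
    print(n)
    for z0 in range(-60,6,5):
        m=(L[:,2]>=z0)&(L[:,2]<z0+5)&(abs(L[:,1])<40)&(abs(L[:,0])<60)
        if m.sum(): print(z0,m.sum(),L[m].min(0).round(),L[m].max(0).round())
E
```

```text
-60 646 left x -26.0 -12.0 right 13.0 27.0 y -12.0 11.0
-55 561 left x -26.0 -12.0 right 13.0 27.0 y -12.0 11.0
-50 543 left x -26.0 -12.0 right 13.0 27.0 y -12.0 11.0
-45 458 left x -26.0 -12.0 right 13.0 27.0 y -12.0 11.0
-40 379 left x -25.0 -12.0 right 13.0 26.0 y -11.0 10.0
-35 146 left x -19.0 -12.0 right 13.0 20.0 y -11.0 12.0
-30 12 left x -12.0 -12.0 right 13.0 13.0 y -5.0 -1.0
-20 1408 left x -20.0 -0.0 right 0.0 20.0 y -21.0 21.0
-15 572 left x -20.0 -0.0 right 0.0 19.0 y -21.0 18.0
-10 550 left x -20.0 -0.0 right 0.0 19.0 y -21.0 18.0
-5 524 left x -31.0 -0.0 right 0.0 19.0 y -32.0 18.0
0 23585 left x -60.0 -0.0 right 0.0 60.0 y -40.0 40.0
5 5 left x -59.0 -1.0 right 35.0 35.0 y -31.0 -13.0
side
-60 36 [-27. -11. -60.] [ 24.  10. -56.]
-55 40 [-27. -11. -55.] [ 27.  11. -50.]
-50 41 [-27. -12. -50.] [ 22.  12. -45.]
-45 42 [-26. -11. -45.] [ 27.  11. -40.]
-40 29 [-23. -11. -40.] [ 25.  10. -35.]
-35 13 [-20.  -9. -35.] [ 14.  13. -31.]
-30 3 [ 14.  -3. -30.] [ 15.   6. -28.]
-25 7 [-21. -13. -23.] [ 16.  13. -20.]
-20 95 [-22. -20. -20.] [ 19.  15. -15.]
-15 55 [-22. -21. -15.] [ 21.  16. -10.]
-10 52 [-22. -21. -10.] [17. 15. -5.]
-5 133 [-60. -39.  -5.] [47. 39. -0.]
0 1155 [-60. -40.   0.] [60. 40.  5.]
5 43 [-60. -40.   5.] [38. 35.  7.]
scene
-60 29 [-24. -14. -60.] [ 28.  14. -55.]
-55 31 [-23. -11. -55.] [ 28.  12. -50.]
-50 24 [-25. -11. -50.] [ 28.  12. -45.]
-45 33 [-25. -12. -45.] [ 26.  13. -40.]
-40 19 [-25. -12. -40.] [ 27.  11. -35.]
-35 11 [-17.  -6. -35.] [ 24.  12. -30.]
-30 1 [ 20.   2. -29.] [ 20.   2. -29.]
-25 5 [-11. -11. -22.] [ 20.  21. -20.]
-20 57 [-19. -22. -20.] [ 22.  21. -15.]
-15 59 [-18. -20. -15.] [ 22.  21. -10.]
-10 59 [-16. -22. -10.] [22. 24. -5.]
-5 145 [-56. -37.  -5.] [60. 39. -0.]
0 711 [-60. -40.   0.] [60. 40.  5.]
5 44 [-60. -36.   5.] [60. 40.  8.]
```

All three cameras put the fingertips about 30 mm behind the stated TCP (tips at z≈32 with TCP at 2). The jaws therefore closed above the ring, which has not moved. I trust the pictures over the stated TCP: reopen, go down in steps, and measure the tips again.

Request:
drive_tool:
  plan:
    - {"xyz": [0, 0, 0], "angular": [0, 0, 0], "jaw": 0.7}
    - {"xyz": [0, 0, 0], "angular": [0, 0, 0], "jaw": 0.7}
    - {"xyz": [0, 0, 0], "angular": [0, 0, 0], "jaw": 0.7}
    - {"xyz": [0, 0, 0], "angular": [0, 0, 0], "jaw": 0.7}
    - {"xyz": [0, 0, 0.8], "angular": [0, 0, 0], "jaw": 0.7}
    - {"xyz": [0, 0, 1.5], "angular": [0, 0, 0], "jaw": 0.7}
    - {"xyz": [0, 0, 1.5], "angular": [0, 0, 0], "jaw": 0.7}

```text
time: 4.12
eef_pos: [434.7, -274.0, -13.6]
ee_rot: [-0.001, -3.141, 0.001]
wrist_force: [-0.3, 0.4, -0.1]
width: 59.8
```

```bash
cat > tips.py <<'E'
from bench import r
from h import *
go(r,(435.3,-274,2))
o=r.observe(); p,d=r.capture("wrist"); C=cam(r,"wrist",o); P,u,v=cloud(C,d)
cv2.imwrite("pics/tips%.2f.png"%o["time"],p[:,:,::-1])
T=R.from_rotvec(o["ee_rot"]).as_matrix(); L=(P-o["eef_pos"])@T
for z0 in range(-60,6,4):
    m=(L[:,2]>=z0)&(L[:,2]<z0+4)&(abs(L[:,1])<30)&(abs(L[:,0])<50)
    if m.sum():
        l=L[m&(L[:,0]<0)][:,0];q=L[m&(L[:,0]>0)][:,0]
        if len(l) and len(q): print(z0,m.sum(),"worldz",round(o["eef_pos"][2]-z0),"left x",l.min().round(),l.max().round(),"right",q.min().round(),q.max().round(),"y",L[m][:,1].min().round(),L[m][:,1].max().round())
E
python3 tips.py
```

```text
t 4.12 pos [ 434.7 -274.   -13.6] F [-0.3  0.4 -0.1] w 59.8
xyz [-0.06, 0.0, -1.56] ang [-0.0, -0.0, -0.0]
-60 642 worldz 46 left x -43.0 -29.0 right 30.0 44.0 y -12.0 12.0
-56 590 worldz 42 left x -43.0 -29.0 right 30.0 44.0 y -12.0 11.0
-52 554 worldz 38 left x -43.0 -29.0 right 30.0 44.0 y -12.0 11.0
-48 507 worldz 34 left x -43.0 -29.0 right 30.0 44.0 y -12.0 11.0
-44 404 worldz 30 left x -42.0 -29.0 right 30.0 43.0 y -11.0 11.0
-40 262 worldz 26 left x -39.0 -29.0 right 30.0 40.0 y -11.0 11.0
-36 2027 worldz 22 left x -30.0 -0.0 right 0.0 31.0 y -21.0 21.0
-32 797 worldz 18 left x -22.0 -0.0 right 0.0 20.0 y -21.0 18.0
-28 643 worldz 14 left x -20.0 -0.0 right 0.0 18.0 y -21.0 18.0
-24 623 worldz 10 left x -20.0 -0.0 right 0.0 18.0 y -21.0 17.0
-20 570 worldz 6 left x -20.0 -0.0 right 0.0 18.0 y -21.0 17.0
-16 14522 worldz 2 left x -50.0 -0.0 right 0.0 50.0 y -30.0 30.0
-12 438 worldz -2 left x -50.0 -0.0 right 0.0 50.0 y -30.0 30.0
```

Request:
drive_tool:
  plan:
    - {"xyz": [-0.05, 0, 0.6], "angular": [0, 0, 0], "jaw": 0.7}
    - {"xyz": [-0.05, 0, 1.15], "angular": [0, 0, 0], "jaw": 0.65}
    - {"xyz": [-0.05, 0, 1.15], "angular": [0, 0, 0], "jaw": 0.58}
    - {"xyz": [-0.05, 0, 1.15], "angular": [0, 0, 0], "jaw": 0.52}
    - {"xyz": [-0.05, 0, 1.15], "angular": [0, 0, 0], "jaw": 0.45}
    - {"xyz": [-0.05, 0, 1.15], "angular": [0, 0, 0], "jaw": 0.4}
    - {"xyz": [-0.05, 0, 1.15], "angular": [0, 0, 0], "jaw": 0.35}
    - {"xyz": [-0.05, 0, 1.15], "angular": [0, 0, 0], "jaw": 0.35}

```text
time: 5.18
eef_pos: [435.8, -274.2, -24.1]
ee_rot: [-0.0, 3.141, -0.002]
wrist_force: [-1.3, 2.1, 5.6]
width: 39.4
```

```bash
python3 tips.py
```

```text
t 5.17 pos [ 435.8 -274.2  -24.1] F [-1.3  2.1  5.6] w 39.4
xyz [0.05, 0.02, -2.61] ang [-0.1, 0.0, 0.0]
-60 566 worldz 36 left x -33.0 -19.0 right 20.0 34.0 y -12.0 11.0
-56 530 worldz 32 left x -33.0 -19.0 right 20.0 34.0 y -12.0 11.0
-52 462 worldz 28 left x -33.0 -19.0 right 20.0 34.0 y -12.0 11.0
-48 848 worldz 24 left x -33.0 -0.0 right 0.0 34.0 y -21.0 19.0
-44 2772 worldz 20 left x -33.0 -0.0 right 0.0 34.0 y -21.0 21.0
-40 1049 worldz 16 left x -32.0 -0.0 right 0.0 32.0 y -21.0 18.0
-36 825 worldz 12 left x -26.0 -0.0 right 0.0 27.0 y -21.0 18.0
-32 684 worldz 8 left x -19.0 -0.0 right 0.0 20.0 y -21.0 18.0
-28 4074 worldz 4 left x -50.0 -0.0 right 0.0 50.0 y -30.0 30.0
-24 10701 worldz 0 left x -50.0 -0.0 right 0.0 50.0 y -30.0 30.0
```

Request:
drive_tool:
  plan:
    - {"xyz": [0, 0, -1], "angular": [0, 0, 0], "jaw": 0.35}
    - {"xyz": [0, 0, -3], "angular": [0, 0, 0], "jaw": 0.35}
    - {"xyz": [0, 0, -7], "angular": [0, 0, 0], "jaw": 0.35}
    - {"xyz": [0, 0, -12], "angular": [0, 0, 0], "jaw": 0.35}
    - {"xyz": [0, 0, -16.5], "angular": [0, 0, 0], "jaw": 0.35}
    - {"xyz": [0, 0, -17.5], "angular": [0, 0, 0], "jaw": 0.35}
    - {"xyz": [0, 0, -17.5], "angular": [0, 0, 0], "jaw": 0.35}

```text
time: 6.1
eef_pos: [435.5, -273.8, 151.1]
ee_rot: [0.001, 3.14, -0.001]
wrist_force: [0.0, -0.1, -1.9]
width: 39.5
```

```bash
python3 tips.py; ls pics
```

```text
t 6.1 pos [ 435.5 -273.8  151.1] F [ 0.  -0.1 -1.9] w 39.5
xyz [0.04, -0.0, 14.91] ang [-0.0, 0.1, -0.0]
-60 573 worldz 211 left x -33.0 -19.0 right 20.0 34.0 y -12.0 12.0
-56 524 worldz 207 left x -33.0 -19.0 right 20.0 34.0 y -12.0 11.0
-52 459 worldz 203 left x -33.0 -19.0 right 20.0 34.0 y -12.0 12.0
-48 743 worldz 199 left x -33.0 -0.0 right 0.0 34.0 y -20.0 20.0
-44 2884 worldz 195 left x -33.0 -0.0 right 0.0 34.0 y -21.0 22.0
-40 1042 worldz 191 left x -32.0 -0.0 right 0.0 33.0 y -21.0 18.0
-36 812 worldz 187 left x -26.0 -0.0 right 0.0 27.0 y -22.0 18.0
-32 694 worldz 183 left x -19.0 -0.0 right 0.0 20.0 y -21.0 18.0
-28 576 worldz 179 left x -19.0 -0.0 right 0.0 20.0 y -21.0 18.0
-24 29 worldz 175 left x -13.0 -2.0 right 0.0 18.0 y -20.0 17.0
c1.png
c2.png
s3.png
scene0.png
side0.png
tips4.12.png
tips5.17.png
tips6.10.png
w1.png
w2.png
w3.png
wrist0.png
```

```bash
cat > ringfit.py <<'E'
from bench import r
from h import *
o=r.observe(); p,d=r.capture("wrist"); C=cam(r,"wrist",o); P,u,v=cloud(C,d)
T=R.from_rotvec(o["ee_rot"]).as_matrix(); L=(P-o["eef_pos"])@T
m=(L[:,2]>-50)&(L[:,2]<-40)&(np.hypot(L[:,0],L[:,1])<24)&(abs(L[:,0])<17)
Q=L[m]
for i in range(4):
    A=np.c_[Q[:,:2],np.ones(len(Q))]; c=np.linalg.lstsq(A,Q[:,2],rcond=None)[0]; e=Q[:,2]-A@c; Q=Q[(e<1.2)&(e>-1.2)] if i>1 else Q[e<.5*(2-i)+.3]
print("plane",c, "tiltdeg",np.degrees(c[:2]),len(Q))
# circle fit of outer/inner points on top
(fx,fy,cx,cy),_,_=C
rr=np.hypot(Q[:,0],Q[:,1]); print("y range",Q[:,1].min(),Q[:,1].max())
for s in(-1,1):
    q=Q[Q[:,1]*s>0]; near=q[abs(q[:,0])<4]; print(s,near[:,1].min(),near[:,1].max())
A=np.c_[2*Q[:,:2],np.ones(len(Q))]; s=np.linalg.lstsq(A,(Q[:,:2]**2).sum(1),rcond=None)[0]; print("circle c",s[:2],"r",np.sqrt(s[2]+s[0]**2+s[1]**2))
E
python3 ringfit.py
```

```text
plane [-1.78989137e-03 -1.85937796e-04 -4.33844211e+01] tiltdeg [-0.10255322 -0.01065345] 1664
y range -21.219096983390987 20.824718652121067
-1 -21.219096983390987 -16.50417456079793
1 15.771324609037386 20.824718652121067
circle c [ 0.52815013 -0.47055908] r 18.633021242623876
```

View pics/tips6.10.png

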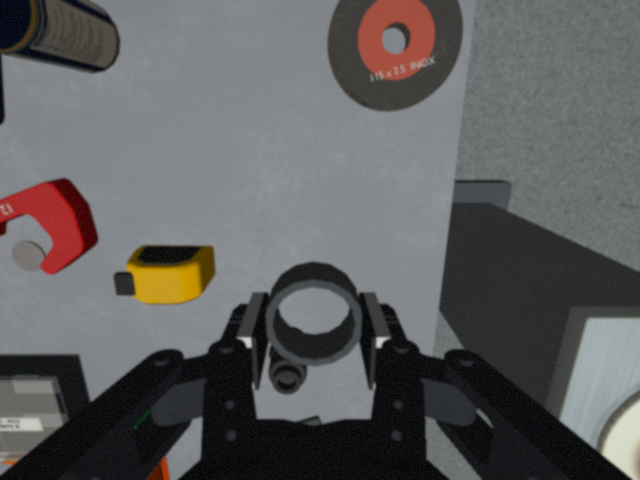

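The ring is held level, centred in the hand at tool (0.5,-0.4), with its underside 24 mm above the TCP height. Next I go past the spindle so the wrist camera looks straight down on it.

Request:
drive_tool:
  plan:
    - {"xyz": [-0.5, 4, 0], "angular": [0, 0, 0], "jaw": 0.35}
    - {"xyz": [-1, 9, 0], "angular": [0, 0, 0], "jaw": 0.35}
    - {"xyz": [-1.5, 14, 0], "angular": [0, 0, 0], "jaw": 0.35}
    - {"xyz": [-2, 19, 0], "angular": [0, 0, 0], "jaw": 0.35}
    - {"xyz": [-2.6, 24, 0], "angular": [0, 0, 0], "jaw": 0.35}
    - {"xyz": [-3.2, 29, 0], "angular": [0, 0, 0], "jaw": 0.35}
    - {"xyz": [-3.6, 32.5, 0], "angular": [0, 0, 0], "jaw": 0.35}
    - {"xyz": [-3.6, 33.4, 0], "angular": [0, 0, 0], "jaw": 0.35}
    - {"xyz": [-3.6, 33.4, 0], "angular": [0, 0, 0], "jaw": 0.35}
    - {"xyz": [-3.6, 33.4, 0], "angular": [0, 0, 0], "jaw": 0.35}

```text
time: 7.45
eef_pos: [470.1, 59.4, 148.7]
ee_rot: [-0.003, -3.138, 0.001]
wrist_force: [-1.0, 0.6, -1.3]
width: 39.5
```

```bash
cat ringfit.py > a.py; cat >> a.py <<'E'
cv2.imwrite("pics/w6.png",p[:,:,::-1])
go(r,(471,20.5,150))
m=(P[:,2]>126)&(P[:,2]<136)&(np.hypot(P[:,0]-471,P[:,1]-20)<25);Q=P[m];print(len(Q),Q.min(0),Q.max(0),"mid",(Q.min(0)+Q.max(0))/2,"mean",Q.mean(0),"px",u[m].mean(),v[m].mean())
m=(P[:,2]>66)&(P[:,2]<74)&(np.hypot(P[:,0]-471,P[:,1]-20)<25);Q=P[m];print("collar",len(Q),Q.min(0),Q.max(0),(Q.min(0)+Q.max(0))/2)
E
python3 a.py
```

```text
plane [-7.52952162e-05  5.10210464e-04 -4.33946758e+01] tiltdeg [-0.0043141   0.02923291] 1660
y range -21.013738768640955 20.76613496182415
-1 -21.013738768640955 -16.127765625801768
1 15.497372576362764 20.76613496182415
circle c [ 0.55034023 -0.51863605] r 18.610565137536444
t 7.5 pos [470.3  59.3 148.9] F [ 0.3  0.  -0.9] w 39.4
xyz [-0.08, -3.88, -0.11] ang [-0.0, -0.2, -0.1]
2125 [456.84679971   6.04186824 126.02505583] [486.44374955  35.19564546 131.62199788] mid [471.64527463  20.61875685 128.82352685] mean [471.52220351  19.98601127 128.98363209] px 309.74823529411765 199.79388235294118
collar 639 [451.6978142    1.07352269  66.52044424] [490.93532829  27.95344775  73.86477196] [471.31657124  14.51348522  70.1926081 ]
```

View pics/w6.png

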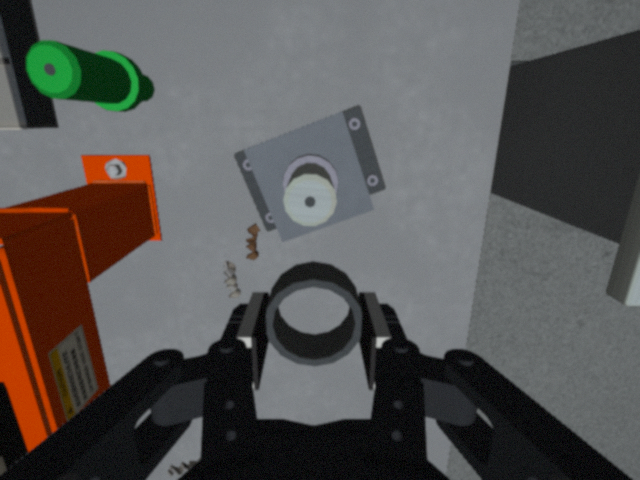

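Spindle top is at (310,200) → (471.6,20.4); the green look-alike is far off at (80,70). I align the ring above the spindle.

Request:
drive_tool:
  plan:
    - {"xyz": [-0.18, -1.5, 0], "angular": [0, -0.2, 0], "jaw": 0.35}
    - {"xyz": [-0.18, -3, 0], "angular": [0, -0.2, 0], "jaw": 0.35}
    - {"xyz": [-0.18, -3.85, 0], "angular": [0, -0.2, 0], "jaw": 0.35}
    - {"xyz": [-0.18, -3.85, 0], "angular": [0, -0.2, 0], "jaw": 0.35}
    - {"xyz": [-0.18, -3.85, 2], "angular": [0, -0.2, 0], "jaw": 0.35}
    - {"xyz": [-0.18, -3.85, 3.2], "angular": [0, -0.2, 0], "jaw": 0.35}
    - {"xyz": [-0.18, -3.85, 3.2], "angular": [0, -0.2, 0], "jaw": 0.35}
    - {"xyz": [-0.18, -3.85, 3.2], "angular": [0, -0.2, 0], "jaw": 0.35}

```text
time: 8.5
eef_pos: [472.4, 21.0, 117.4]
ee_rot: [0.002, 3.14, -0.0]
wrist_force: [0.8, 0.2, -1.0]
width: 39.5
```

```bash
cat > b.py <<'E'
from bench import r
from h import *
import sys
go(r,(472.1,20.8,60))
k=sys.argv[1]
p,d=r.capture("wrist"); cv2.imwrite(f"pics/wb{k}.png",p[:,:,::-1])
s,_=r.capture("scene"); t,_=r.capture("side")
a=cv2.resize(s[210:320,320:430],(400,400),interpolation=2); b=cv2.resize(t[160:270,240:350],(400,400),interpolation=2)
cv2.imwrite(f"pics/sb{k}.png",np.hstack([a,b])[:,:,::-1])
E
python3 b.py 1
```

```text
t 8.5 pos [472.4  21.  117.4] F [ 0.8  0.2 -1. ] w 39.5
xyz [0.04, -0.02, 5.74] ang [-0.0, 0.1, -0.1]
```

View pics/wb1.png

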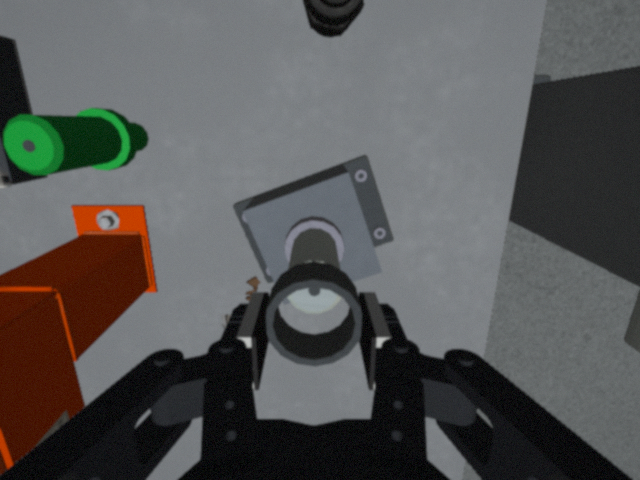

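View pics/sb1.png

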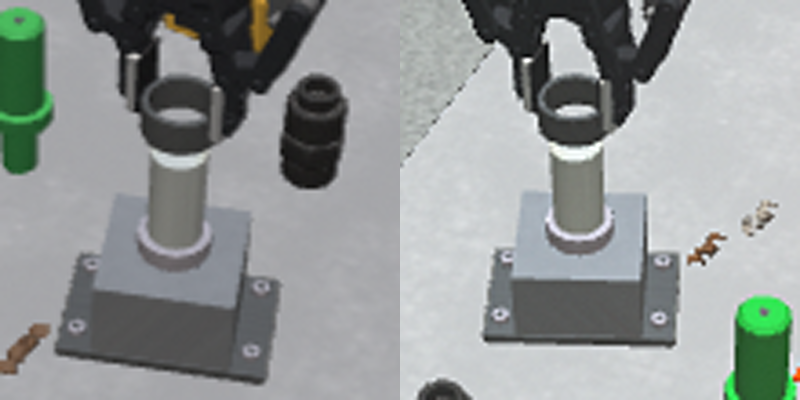

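The ring is centred over the spindle in both outside crops. I go down slowly, with the force read at the end.

Request:
drive_tool:
  plan:
    - {"xyz": [0.03, -0.02, 0.5], "angular": [0, 0, 0], "jaw": 0.35}
    - {"xyz": [0.03, -0.02, 1], "angular": [0, 0, 0], "jaw": 0.35}
    - {"xyz": [0.03, -0.02, 1.4], "angular": [0, 0, 0], "jaw": 0.35}
    - {"xyz": [0.03, -0.02, 1.8], "angular": [0, 0, 0], "jaw": 0.35}
    - {"xyz": [0.03, -0.02, 1.8], "angular": [0, 0, 0], "jaw": 0.35}

```text
time: 9.28
eef_pos: [471.8, 20.7, 99.1]
ee_rot: [0.003, 3.141, -0.0]
wrist_force: [0.1, -0.2, -0.6]
width: 39.6
```

Request:
drive_tool:
  plan:
    - {"xyz": [0, 0, 0.8], "angular": [0, 0, 0], "jaw": 0.35}
    - {"xyz": [0, 0, 1.6], "angular": [0, 0, 0], "jaw": 0.35}
    - {"xyz": [0, 0, 2.4], "angular": [0, 0, 0], "jaw": 0.35}
    - {"xyz": [0, 0, 3.2], "angular": [0, 0, 0], "jaw": 0.35}
    - {"xyz": [0, 0, 4], "angular": [0, 0, 0], "jaw": 0.35}
    - {"xyz": [0, 0, 4.7], "angular": [0, 0, 0], "jaw": 0.35}
    - {"xyz": [0, 0, 4.8], "angular": [0, 0, 0], "jaw": 0.35}
    - {"xyz": [0, 0, 4.8], "angular": [0, 0, 0], "jaw": 0.35}

```text
time: 10.28
eef_pos: [472.0, 20.7, 51.1]
ee_rot: [0.003, 3.141, -0.0]
wrist_force: [-0.1, -0.9, -0.1]
width: 39.6
```

```bash
python3 b.py 2
```

```text
t 10.28 pos [472.   20.7  51.1] F [-0.1 -0.9 -0.1] w 39.6
xyz [-0.01, 0.01, -0.89] ang [-0.0, 0.0, -0.1]
```

View pics/sb2.png

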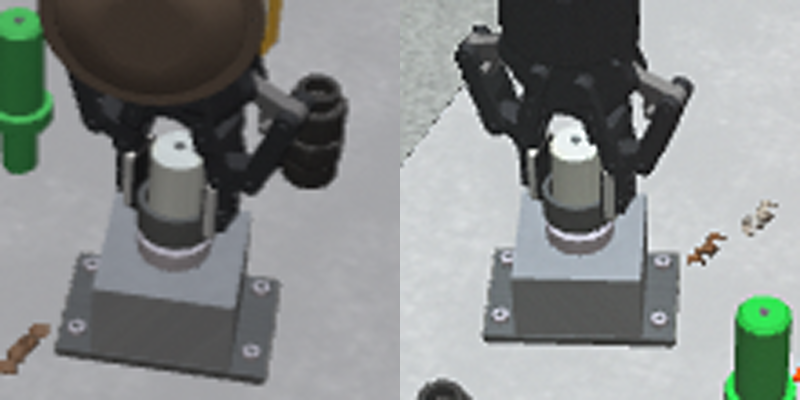

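Request:
drive_tool:
  plan:
    - {"xyz": [0, 0, 0.2], "angular": [0, 0, 0], "jaw": 0.35}
    - {"xyz": [0, 0, 0.4], "angular": [0, 0, 0], "jaw": 0.35}
    - {"xyz": [0, 0, 0.4], "angular": [0, 0, 0], "jaw": 0.42}
    - {"xyz": [0, 0, 0.4], "angular": [0, 0, 0], "jaw": 0.48}
    - {"xyz": [0, 0, 0.4], "angular": [0, 0, 0], "jaw": 0.55}
    - {"xyz": [0, 0, 0.4], "angular": [0, 0, 0], "jaw": 0.6}
    - {"xyz": [0, 0, 0.4], "angular": [0, 0, 0], "jaw": 0.6}

```text
time: 11.3
eef_pos: [472.2, 20.9, 47.5]
ee_rot: [0.003, 3.14, 0.0]
wrist_force: [0.4, 0.9, -0.1]
width: 51.3
```

```bash
python3 b.py 3
```

```text
t 11.3 pos [472.2  20.9  47.5] F [ 0.4  0.9 -0.1] w 51.3
xyz [0.01, -0.01, -1.25] ang [0.0, 0.1, -0.1]
```

View pics/sb3.png

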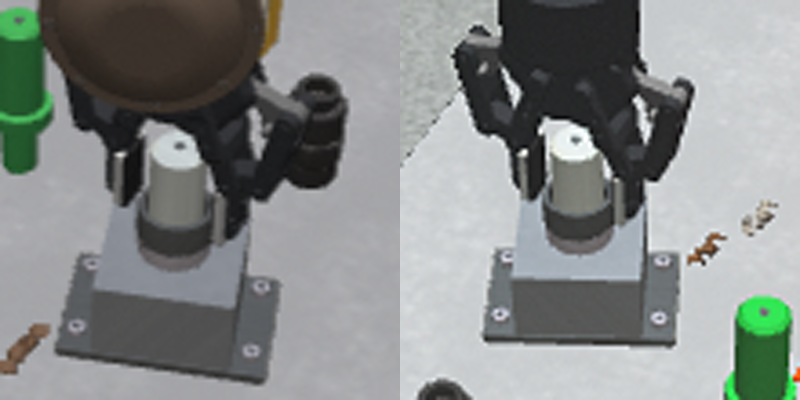

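View pics/wb3.png

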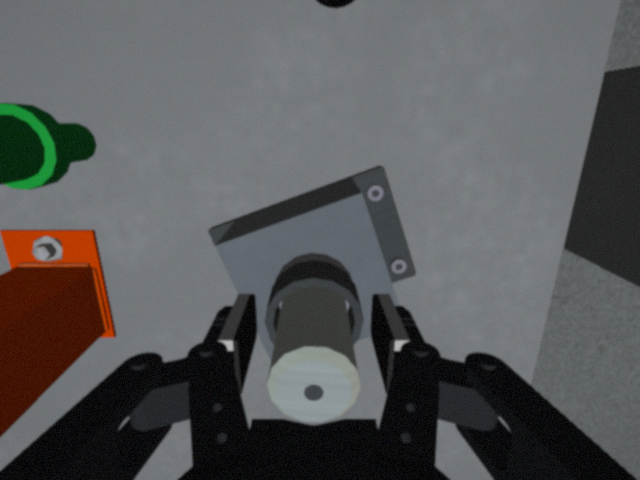

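The ring is down on the collar in both crops. I raise the jaws above the ring and check the seating from depth.

Request:
drive_tool:
  plan:
    - {"xyz": [0, 0, 0], "angular": [0, 0, 0], "jaw": 0.65}
    - {"xyz": [0, 0, -0.7], "angular": [0, 0, 0], "jaw": 0.65}
    - {"xyz": [0, 0, -1.4], "angular": [0, 0, 0], "jaw": 0.65}
    - {"xyz": [0, 0, -2.0], "angular": [0, 0, 0], "jaw": 0.65}
    - {"xyz": [0, 0, -2.0], "angular": [0, 0, 0], "jaw": 0.65}

```text
time: 12.08
eef_pos: [472.6, 21.0, 68.2]
ee_rot: [0.003, 3.139, 0.001]
wrist_force: [0.0, -0.4, -0.5]
width: 55.8
```

```bash
python3 b.py 4; python3 - <<'E'
from bench import r
from h import *
o=r.observe()
for n in("wrist","scene","side"):
    p,d=r.capture(n); C=cam(r,n,o); P,u,v=cloud(C,d); rad=np.hypot(P[:,0]-471.6,P[:,1]-20.4)
    m=(rad>16.5)&(rad<21)&(P[:,2]>80)&(P[:,2]<96); Q=P[m]; print(n,len(Q),"ring top z p90",np.percentile(Q[:,2],[50,80,90,97]).round(1), "y/x ext",Q.min(0).round(1),Q.max(0).round(1))
    if n=="wrist":
        T=R.from_rotvec(o["ee_rot"]).as_matrix(); L=(P-o["eef_pos"])@T; m=(abs(L[:,0])>24)&(abs(L[:,0])<45)&(abs(L[:,1])<15)&(P[:,2]>75)
        print("finger tip lowest z", np.percentile(P[m][:,2],[0,1,5]))
E
```

```text
t 12.07 pos [472.6  21.   68.2] F [ 0.  -0.4 -0.5] w 55.8
xyz [0.05, -0.02, 0.82] ang [0.0, 0.2, -0.1]
wrist 1758 ring top z p90 [89.  89.7 90.  90.3] y/x ext [ 4.507e+02 -4.000e-01  8.000e+01] [492.4  31.6  91.4]
finger tip lowest z [ 99.99031878 103.95097219 109.20782845]
scene 105 ring top z p90 [88.2 90.3 91.1 91.6] y/x ext [450.8   6.4  80.1] [491.4  41.4  94.3]
side 105 ring top z p90 [87.2 90.4 91.2 92.5] y/x ext [ 4.511e+02 -3.000e-01  8.060e+01] [492.4  35.6  94.2]
```

View pics/sb4.png

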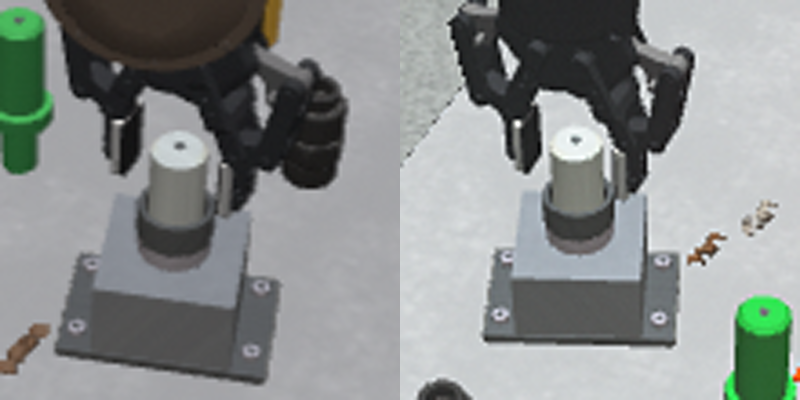

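Ring top at z≈90 in all three views, so it is seated flat. Fingertips are at about 100; I go 4 mm lower and grip the shaft.

Request:
drive_tool:
  plan:
    - {"xyz": [0.1, -0.06, 0.2], "angular": [0, 0, 0], "jaw": 0.6}
    - {"xyz": [0.1, -0.06, 0.4], "angular": [0, 0, 0], "jaw": 0.5}
    - {"xyz": [0.1, -0.06, 0.4], "angular": [0, 0, 0], "jaw": 0.42}
    - {"xyz": [0.1, -0.06, 0.4], "angular": [0, 0, 0], "jaw": 0.35}
    - {"xyz": [0.1, -0.06, 0.4], "angular": [0, 0, 0], "jaw": 0.28}
    - {"xyz": [0.1, -0.06, 0.4], "angular": [0, 0, 0], "jaw": 0.2}
    - {"xyz": [0.1, -0.06, 0.4], "angular": [0, 0, 0], "jaw": 0.2}
    - {"xyz": [0.1, -0.06, 0.4], "angular": [0, 0, 0], "jaw": 0.2}

```text
time: 13.38
eef_pos: [471.3, 20.3, 63.3]
ee_rot: [0.003, 3.14, 0.0]
wrist_force: [2.0, 0.1, -1.4]
width: 28.8
```

```bash
python3 b.py 5
```

```text
t 13.38 pos [471.3  20.3  63.3] F [ 2.   0.1 -1.4] w 28.8
xyz [-0.08, 0.05, 0.33] ang [0.0, 0.1, -0.1]
```

View pics/sb5.png

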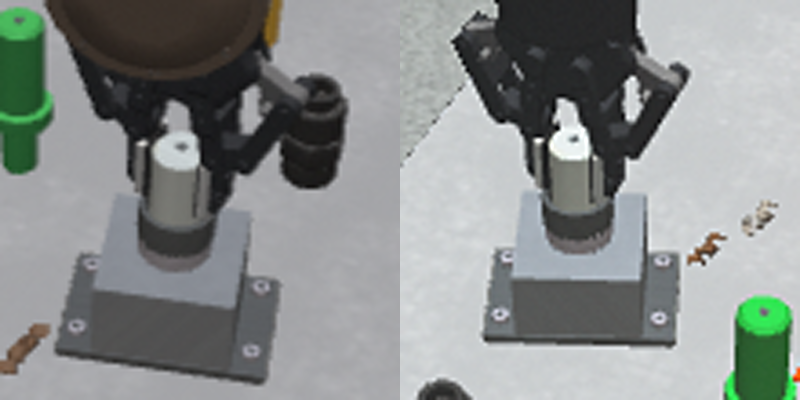

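The shaft is gripped. I draw it up straight and slowly until it is clear.

Request:
drive_tool:
  plan:
    - {"xyz": [0, 0, -0.5], "angular": [0, 0, 0], "jaw": 0.2}
    - {"xyz": [0, 0, -1.2], "angular": [0, 0, 0], "jaw": 0.2}
    - {"xyz": [0, 0, -2.2], "angular": [0, 0, 0], "jaw": 0.2}
    - {"xyz": [0, 0, -3.4], "angular": [0, 0, 0], "jaw": 0.2}
    - {"xyz": [0, 0, -4.8], "angular": [0, 0, 0], "jaw": 0.2}
    - {"xyz": [0, 0, -6.2], "angular": [0, 0, 0], "jaw": 0.2}
    - {"xyz": [0, 0, -7.6], "angular": [0, 0, 0], "jaw": 0.2}
    - {"xyz": [0, 0, -9], "angular": [0, 0, 0], "jaw": 0.2}
    - {"xyz": [0, 0, -10], "angular": [0, 0, 0], "jaw": 0.2}
    - {"xyz": [0, 0, -10], "angular": [0, 0, 0], "jaw": 0.2}

```text
time: 14.78
eef_pos: [471.6, 20.5, 164.2]
ee_rot: [0.003, 3.138, 0.001]
wrist_force: [-0.5, -0.8, -3.5]
width: 28.8
```

```bash
sed -i 's/210:320,320:430/160:320,290:450/;s/160:270,240:350/110:270,230:390/' b.py; python3 b.py 6; python3 -c "
from bench import r; print(r.observe()['q'].round(3))"
```

```text
t 14.78 pos [471.6  20.5 164.2] F [-0.5 -0.8 -3.5] w 28.8
xyz [-0.01, 0.03, 10.42] ang [0.0, 0.2, -0.1]
[ 0.389  0.157 -0.415  0.    -0.998 -0.391]
```

View pics/sb6.png

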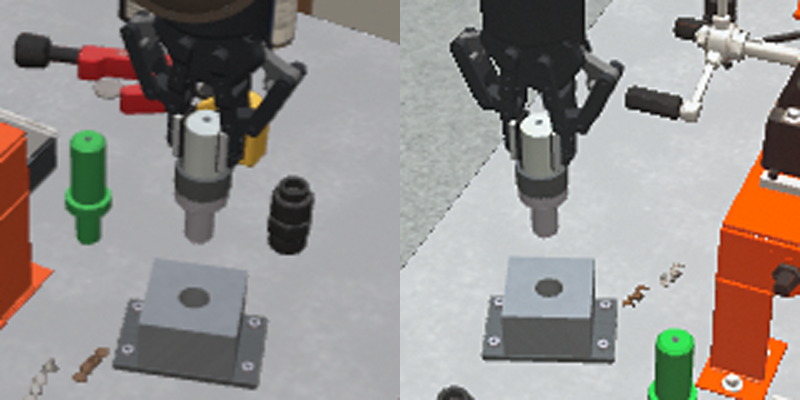

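The spindle is out of the holder with the ring still on it. Before tilting, I estimate the arm's planar geometry from the poses seen, to pick a reachable level pose away from the saw.

```bash
python3 - <<'E'
import numpy as np
from scipy.optimize import least_squares
D=[(.3855,.0066,-1.194,176.7,-599,200.4),(.2440,-.3370,-.9903,436.2,-272.6,149.7),(.157,-.415,-.998,471.6,20.5,164.2)]
def f(x):
    c,a,b,h,=x; e=[]
    for q2,q3,q5,X,Y,z in D:
        rho=np.sqrt(X*X+Y*Y-160**2); p=q2-q3
        e+= [rho-(c+a*np.sin(q2)+b*np.cos(p)), z-(h+a*np.cos(q2)-b*np.sin(p))]
    return np.array(e)
s=least_squares(f,[0,400,400,0]); print(s.x,s.fun,s.cost); print(np.linalg.svd(s.jac)[1])
E
```

```text
[   5.69994305  560.41358628  416.68278229 -164.64411409] [ 0.11892192 -0.11059482 -0.54208045 -0.76911929  0.42315853  0.87971411] 0.9323646920051641
[2.59181538 2.29242975 0.13236779 0.09868167]
```

Request:
drive_tool:
  plan:
    - {"xyz": [0, 0, -3], "angular": [0, 0, 0], "jaw": 0.2}
    - {"xyz": [0, 0, -7], "angular": [0, 0, 0], "jaw": 0.2}
    - {"xyz": [0.3, -2, -11], "angular": [0, 0, 0], "jaw": 0.2}
    - {"xyz": [0.7, -5, -15], "angular": [0, 0, 0], "jaw": 0.2}
    - {"xyz": [1.1, -8, -18], "angular": [0, 0, 0], "jaw": 0.2}
    - {"xyz": [1.5, -11, -21], "angular": [0, 0, 0], "jaw": 0.2}
    - {"xyz": [1.9, -14, -23], "angular": [0, 0, 0], "jaw": 0.2}
    - {"xyz": [2.2, -16.5, -23.6], "angular": [0, 0, 0], "jaw": 0.2}
    - {"xyz": [2.2, -17, -23.6], "angular": [0, 0, 0], "jaw": 0.2}
    - {"xyz": [2.2, -17, -23.6], "angular": [0, 0, 0], "jaw": 0.2}

```text
time: 16.18
eef_pos: [448.0, -149.6, 397.6]
ee_rot: [-0.004, -3.14, -0.001]
wrist_force: [0.4, 0.2, -3.5]
width: 28.6
```

```bash
python3 - <<'E'
from bench import r
from h import *
print(r.observe()["q"].round(3)); 
t=np.radians(-81); Rt=R.from_rotvec([0,t,0]).as_matrix()@DOWN
go(r,(600,-160,720),Rt)
E
```

```text
[ 2.300e-02  4.100e-02  4.200e-02 -1.000e-03 -1.573e+00 -2.500e-02]
t 16.18 pos [ 448.  -149.6  397.6] F [ 0.4  0.2 -3.5] w 28.6
xyz [-15.14, -0.99, -32.27] ang [-0.1, -81.1, -0.1]
```

Joint values match the estimate. First half of the tilt:

Request:
drive_tool:
  plan:
    - {"xyz": [-1.2, 0, -0.5], "angular": [0, -4, 0], "jaw": 0.2}
    - {"xyz": [-3, 0, -1.2], "angular": [0, -8, 0], "jaw": 0.2}
    - {"xyz": [-5, -0.1, -2.2], "angular": [0, -12, 0], "jaw": 0.2}
    - {"xyz": [-7, -0.2, -3.6], "angular": [0, -16, 0], "jaw": 0.2}
    - {"xyz": [-9, -0.3, -5.2], "angular": [0, -20, 0], "jaw": 0.2}
    - {"xyz": [-10.8, -0.4, -7], "angular": [0, -24, 0], "jaw": 0.2}
    - {"xyz": [-12.2, -0.5, -9], "angular": [0, -28, 0], "jaw": 0.2}
    - {"xyz": [-13.4, -0.6, -11], "angular": [0, -32, 0], "jaw": 0.2}
    - {"xyz": [-14.4, -0.7, -13], "angular": [0, -36, 0], "jaw": 0.2}
    - {"xyz": [-15, -0.8, -15], "angular": [0, -40, 0], "jaw": 0.2}

```text
time: 17.42
eef_pos: [598.2, -156.7, 545.6]
ee_rot: [0.001, 2.448, 0.001]
wrist_force: [-0.4, -0.1, -3.9]
width: 28.7
```

```bash
python3 - <<'E'
from bench import r
from h import *
o=r.observe();print(o["q"].round(3),R.from_rotvec(o["ee_rot"]).as_matrix()[:,2].round(3)); 
t=np.radians(-81); Rt=R.from_rotvec([0,t,0]).as_matrix()@DOWN
go(r,(600,-160,720),Rt)
s,_=r.capture("scene"); t,_=r.capture("side")
cv2.imwrite("pics/tilt1.png",np.hstack([cv2.resize(s,(400,300)),cv2.resize(t,(400,300))])[:,:,::-1])
E
```

```text
[ 0.008 -0.049  0.122  0.005 -1.049 -0.01 ] [ 0.639  0.001 -0.769]
t 17.43 pos [ 598.2 -156.7  545.6] F [-0.4 -0.1 -3.9] w 28.7
xyz [-11.29, -0.31, -13.3] ang [0.0, -41.3, -0.1]
```

View pics/tilt1.png

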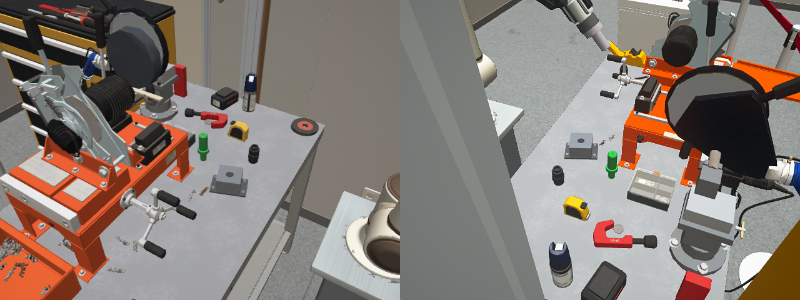

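Tilt is half done and all is well: the side view (600,40) shows the spindle with its ring and the bystanders in place. Second half:

Request:
drive_tool:
  plan:
    - {"xyz": [-1.5, 0, -1.2], "angular": [0, -4, 0], "jaw": 0.2}
    - {"xyz": [-2.8, 0, -2.6], "angular": [0, -8, 0], "jaw": 0.2}
    - {"xyz": [-4.2, -0.1, -4.2], "angular": [0, -12.5, 0], "jaw": 0.2}
    - {"xyz": [-5.6, -0.1, -5.8], "angular": [0, -17, 0], "jaw": 0.2}
    - {"xyz": [-7, -0.2, -7.4], "angular": [0, -21.5, 0], "jaw": 0.2}
    - {"xyz": [-8.3, -0.2, -9.2], "angular": [0, -26, 0], "jaw": 0.2}
    - {"xyz": [-9.5, -0.2, -10.8], "angular": [0, -30.5, 0], "jaw": 0.2}
    - {"xyz": [-10.5, -0.3, -12.2], "angular": [0, -35, 0], "jaw": 0.2}
    - {"xyz": [-11.2, -0.3, -13.2], "angular": [0, -39, 0], "jaw": 0.2}
    - {"xyz": [-11.3, -0.3, -13.3], "angular": [0, -41.3, 0], "jaw": 0.2}

```text
time: 18.77
eef_pos: [598.9, -159.5, 719.6]
ee_rot: [0.001, 1.729, 0.001]
wrist_force: [-0.4, 1.0, -4.5]
width: 28.2
```

```bash
python3 - <<'E'
from bench import r
from h import *
o=r.observe();print(o["q"].round(3),R.from_rotvec(o["ee_rot"]).as_matrix()[:,2].round(3)); 
t=np.radians(-81); Rt=R.from_rotvec([0,t,0]).as_matrix()@DOWN
go(r,(600,-160,720),Rt)
E
```

```text
[ 0.001 -0.253 -0.102  0.002 -0.309 -0.003] [ 0.987  0.    -0.158]
t 18.77 pos [ 598.9 -159.5  719.6] F [-0.4  1.  -4.5] w 28.2
xyz [-0.06, -0.05, 0.1] ang [0.0, -0.1, -0.1]
```

Request:
drive_tool:
  plan:
    - {"xyz": [0, 0, 0], "angular": [0, -3, 0], "jaw": 0.2}
    - {"xyz": [0, 0, 0], "angular": [0, -4, 0], "jaw": 0.2}
    - {"xyz": [0, 0, 0], "angular": [0, -4, 0], "jaw": 0.2}
    - {"xyz": [0, 0, 0], "angular": [0, -4, 0], "jaw": 0.2}
    - {"xyz": [0, 0, 0], "angular": [0, -4, 0], "jaw": 0.2}
    - {"xyz": [0, 0, 0], "angular": [0, -4, 0], "jaw": 0.2}
    - {"xyz": [0, 0, 0], "angular": [0, -4, 0], "jaw": 0.2}
    - {"xyz": [0, 0, 0], "angular": [0, -4, 0], "jaw": 0.2}

```text
time: 19.77
eef_pos: [598.9, -159.5, 719.6]
ee_rot: [0.001, 1.659, 0.001]
wrist_force: [0.5, 0.2, -3.2]
width: 28.5
```

```bash
python3 - <<'E'
from bench import r
from h import *
o=r.observe();T=R.from_rotvec(o["ee_rot"]).as_matrix();print(o["q"].round(3),T[:,2].round(3),o["joint_vel"].round(4),o["wrist_force"].round(1),o["width"],o["eef_pos"])
p,d=r.capture("wrist"); C=cam(r,"wrist",o);P,u,v=cloud(C,d);L=(P-o["eef_pos"])@T
for z0 in range(-70,50,6):
    m=(L[:,2]>=z0)&(L[:,2]<z0+6)&(abs(L[:,1])<28)&(abs(L[:,0])<24); Q=L[m]
    if m.sum()>5: print(z0,m.sum(),"x",Q[:,0].min().round(1),Q[:,0].max().round(1),"y",Q[:,1].min().round(1),Q[:,1].max().round(1))
cv2.imwrite("pics/wend.png",p[:,:,::-1])
C=cam(r,"scene");
p2,d2=r.capture("side"); cv2.imwrite("pics/side_end.png",p2[:,:,::-1])
for n,b in(("side",dict(tape=(258,306,310,356),coup=(240,265,260,300))),):
    C=cam(r,n);P,u,v=cloud(C,d2)
    for k,(u0,u1,v0,v1) in b.items():
        m=(u>=u0)&(u<u1)&(v>=v0)&(v<v1)&(P[:,2]>8)&(P[:,2]<160);Q=P[m];print(k,Q.min(0).round(),Q.max(0).round())
E
```

```text
[ 0.001 -0.263 -0.164  0.004 -0.188 -0.005] [ 0.996  0.    -0.089] [-0.0001 -0.0004 -0.0001 -0.0007  0.0027  0.0007] [ 0.5  0.2 -3.2] 28.51387747571143 [ 598.90148335 -159.48068785  719.61358335]
-70 5338 x -23.6 23.5 y -14.4 15.1
-64 1221 x -23.9 24.0 y -14.7 12.5
-58 993 x -24.0 23.9 y -14.5 -1.6
-52 890 x -23.9 24.0 y -14.7 -1.6
-46 776 x -23.9 23.9 y -14.7 -2.2
-40 645 x -23.8 23.9 y -14.6 -1.6
-34 400 x -19.9 21.5 y -19.4 -2.0
-28 1262 x -16.3 22.4 y -20.2 -1.3
-22 411 x -16.2 22.3 y -20.5 -5.3
-16 329 x -16.3 22.2 y -20.2 -4.7
-10 347 x -18.6 21.1 y -19.8 9.3
-4 221 x -18.1 14.9 y -19.4 -5.9
2 80 x -17.5 16.1 y -19.4 -7.0
26 13 x -3.6 4.9 y -10.2 -9.2
32 68 x -8.2 7.6 y -10.3 -5.9
38 40 x -8.3 9.6 y -10.2 -5.1
tape [ 533. -245.    8.] [ 608. -207.   69.]
coup [ 443. -156.    8.] [ 481. -116.   68.]
```

View pics/wend.png

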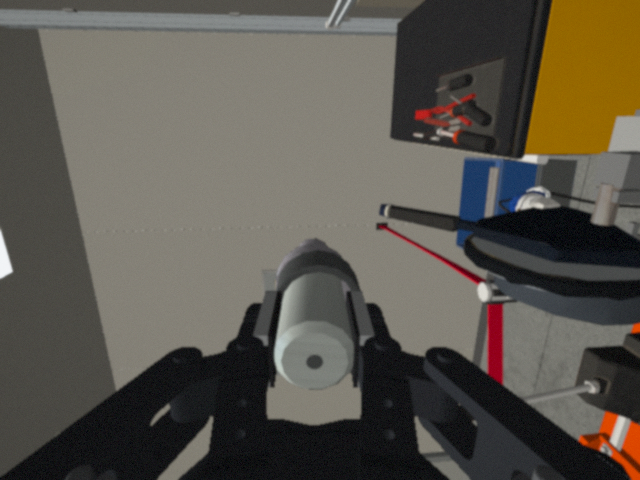

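View pics/side_end.png

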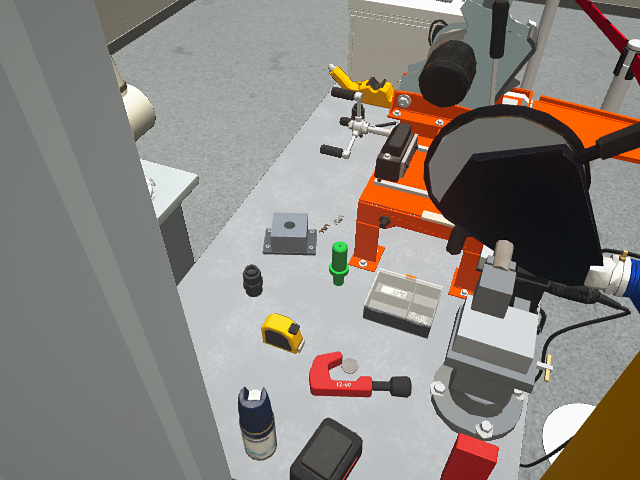

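The wrist view shows the spindle held straight in the jaws, its top face at (315,362), with the ring against the collar at (316,270). The side view shows the tape at (282,332) and the coupling at (253,280) where they were. Everything is at rest.

```bash
python3 -c "
from bench import r; print(r.hand_in()); print(r.observe()['time'])"
```

```text
the job is handed in; nothing more can be done
None
the job is handed in; nothing more can be done
```

The ring is on the spindle and the spindle is held nearly level in the air. I handed the job in at about 20 s of the 64 s; no verdict is reported.

**What I did:** I picked up the ring, slid it down the shaft onto the collar, gripped the shaft above the ring and drew the spindle straight up. I then tilted it over with its foot pointing forward.

**Last checks:**
- **Seating:** the ring's top was at z ≈ 90 mm in all three views before the lift, so it sat flat on the collar.
- **End pose:** the tool is about 5° from level. The TCP is at z ≈ 720 mm, well clear of the holder and the saw.
- **Spindle and ring:** the wrist depth puts the spindle within a few degrees of the tool axis. The ring is still against the collar, about 2–3 mm off centre.
- **Stillness:** the arm was at rest, with the jaws stopped on the shaft (28.5 mm reading).
- **Bystanders:** the tape and the coupling were within about 3 mm of their starts in the side camera, which is about its noise.

**What disagreed:**
- **Fingertip position:** all cameras showed the fingertips about 30 mm behind the stated TCP, so my first close shut above the ring without touching it. I reopened, went lower by the camera measurements and gripped it cleanly.
- **Jaw width:** readings ran about 1–2.5 mm under the true diameters (39.5 for 42 mm, 28.7 for 30 mm).
- **Joint 5:** it ended at −0.188, close to its −0.16 limit but inside the range.

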